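# Load the hand press with the blank that fits its die

## Task

A round and a square blank lie on the loading deck of the hand press: without lifting it, slide the one that fits the die cavity across the deck until it drops in and lies flat. Then push the die slide along its guides fully home against the end stop, and swing the lever fully down so that the punch closes on the blank. Leave the other blank where it lies, and do not disturb the sample pot, the dropper bottle or the beaker.

Things in the scene. Friction and masses are not known exactly. Their poses are not given: they have to be found in the camera images.
- press_base: Grey bed of the hand press, fixed; two steel guides carry the die. Origin on the worktop, midway between the guides. x is the die's way in (away from the robot), y to the left. Guide tops are 24 mm up, at x -76 to 135, |y| 38 to 56 mm; the end stop's face is at x = 125. Hinge cheeks: x 62 to 98, y 61 to 91, 58 mm high. Lever rest: x 68 to 92, y -74 to -58, 54 mm high.
- deck_middle (a point): Middle of the top of the steel loading deck, a rimless level plate on the press's left side, 130 (x) x 110 (y) mm, flush with the guide tops, so that a blank slides from it over the guide onto the die. At x = -10, y = 110, z = 24 mm in the press's frame.
- die_slide: Dark steel die, 105 (x) x 84 (y) x 13.6 mm, about 0.55 kg, loose between the guides (1.5 mm play, held down by their lips); slides along the press's x with 3 to 7 N. Origin on the underside below the cavity, 60 mm from the near and 45 mm from the far end, 10 mm above the press's origin; its top is 0.4 mm below the deck's. Starts at x = -8 to 8 mm in the press's frame; fully home at x = 80.
- cavity (a point): Centre of the floor of the die's round cavity, which is 47 mm wide and 9 mm deep below the die's top, with a chamfered mouth. 4.6 mm above the die slide's underside.
- slide_knob (a point): On the axis of the upright black knob at the die slide's near end (41 mm to the -x side of the cavity), 16 mm above the slide's top. The knob, 20 mm wide and 14 mm high, sits on a 12 mm steel stem 16 mm high; its top is 30 mm above the slide's top.
- round_blank: Plain aluminium disc, 44 mm across, 6 mm thick, about 35 g, lying loose on the deck. Origin at the centre of its underside. It fits the die cavity; seated, its top lies 3 mm below the die slide's top.
- square_blank: Plain aluminium plate 40 x 40 x 6 mm, lying loose on the deck; it does not fit the cavity. Origin at the centre of its underside.
- press_lever (a joint): Angle of the press lever, rad: 0 fully down (level on its rest, punch in the cavity), 0.45 fully raised; starts at 0.30 to 0.42. It stays where it is left and has no spring; a few newtons on the grip move it. The punch, 40 mm wide, hangs 76 mm from the hinge and closes to 0.6 mm above a seated blank; a die not home or a blank not seated stops it early.
- lever_grip (a point): Top of the lever's black round grip, near its middle: 195 mm from the hinge pin along the lever and 30 mm above it (lever level). The grip is about 24 mm thick and runs 37 mm to either side along the lever; it points to the press's -y side.
- lever_hinge (a point): Axis of the lever's hinge, which runs along the press's x axis; at x = 80, y = 76, z = 44 mm in the press's frame. The grip moves in the upright plane x = 80 mm, upward as the joint value grows.
- computer_corner (a point): Nearest top corner of a tall black computer case that stands on the worktop, 337 mm high, behind and right of the press. From this corner the case runs back (+x) and to the right (-y, to about 155 mm beyond it): keep the hand and wrist on the robot's side of it when passing between right and left.
- sample_pot: Bystander: white pot with ridged white lid, 37 mm wide, 34 mm high, on the worktop right of the press. Origin at the centre of its underside.
- dropper: Bystander: small brown dropper bottle with black cap, 30 mm wide, 78 mm high, on the worktop right of the press. Origin at the centre of its underside.
- beaker: Bystander: clear beaker, 45 mm wide, 58 mm high, on the worktop right of the press. Origin at the centre of its underside.
There are look-alikes about, which are no part of the job. Leave any brown look-alike of the round_blank alone.

How it is judged:
On the way, in this order (a step that is already met when the one before it is completed fails the run):
1. the round blank lies flat in the die cavity (horizontal distance between round_blank and cavity below 0.003 m and z of round_blank in the frame of die_slide below 0.0062 m and angle between round_blank's own z axis and vertical below 0.06 rad), for 0.2 s.
2. the die slide, with the blank in it, is fully home against the end stop (all of step 1 and x of die_slide in the frame of press_base above 0.0775 m), for 0.2 s.
3. the lever is fully down, the punch in the die (all of step 2 and value of joint press_lever below 0.03 rad), for 0.2 s.
At the end, for the whole second after the job is handed in: The round blank lies flat in the die cavity (within 3 mm of its centre and 1.6 mm of its floor), the die slide is within 2.5 mm of its end stop, the lever is down to within 0.03 rad, the square blank is still on the deck, and all is at rest (all of step 3 and linear speed of each of round_blank, die_slide below 0.01 m/s and z of square_blank in the frame of press_base above 0.022 m); the robot touches nothing.
It fails at once if the round blank is lifted more than 12 mm off the deck (z of round_blank in the frame of press_base above 0.036 m).
It fails at once if the square blank is moved by more than 20 mm (distance of square_blank from where it was at the start of the episode above 0.02 m).
It fails at once if the sample pot, the dropper bottle or the beaker is moved by more than 20 mm or tipped (distance of any of sample_pot, dropper, beaker from where it was at the start of the episode above 0.02 m or angle between any of sample_pot, dropper, beaker's own z axis and vertical above 0.5 rad).
It also fails if it takes over 51 s, if anything falls off the work surface, if the arm or the gripper's body presses on something with over 40 N, if the wrist force passes 120 N, or if a joint passes its speed limit or range.

## Robot

A 6-joint arm with a two-finger parallel gripper is mounted at the origin on a cart in front of the work surface, level with it; the furniture and walls round the work are solid. World frame = base frame: x ahead of the robot, y to its left, z up, the work surface at z = 0. Lengths are in m, angles in rad, forces in N, time in s.
With the tool pointing down it reaches from about 0.2 to 0.875 m from the base axis. Payload 3.4 kg.
Tool frame: the origin (TCP) lies between the finger pads; the fingertips stand 25 mm ahead of it and the grasp point (between the pads) lies 6 mm ahead of it (r.nose_length is the z of the fingertips in the tool frame, in m); z points along the fingers, x is the direction in which the jaws open and shut, and the axes are right-handed (so a half turn about z gives the same grasp; the last joint's range is limited). The gripper opens to 94 mm and grips with 3 to 60 N. Pads are 16 mm wide; open, the fingers measure 119 mm over their backs; the gripper's body (75 mm by 177 mm) begins 78 mm behind the grasp point.
Start: joints at [-1.451, 0.276, 1.505, -0, 1.361, -0.121], TCP at [0.137, -0.558, 0.23] pointing down, gripper open.
Joint ranges: [-2.89, 2.89], [-0.75, 2.08], [0.22, 2.7], [-1.18, 4.32], [0.11, 2.71], [-2.7, 2.7]. Speed limits (rad/s): [2.57, 2.57, 3.14, 3.14, 3.14, 3.14].

## Interface

Orientations are given as a unit quaternion [w, x, y, z].
In Python, from plant import r, gripper_to, inverse_kinematics, vision, models, telemetry gives the robot as it stands. Calls block until the motion is done:
- r.move_to(position, orientation): joint-space move of the TCP to a pose.
- r.move_l(position, rot=None, vel=0.15, guard=None): straight line of the TCP; rot=None keeps the orientation; vel is the mean speed in m/s. With guard (N) it stops when the force on the tool has changed by that much, and returns True; else False.
- r.movej(angles): joint-space move.
- gripper_to(opening, f_grip=None): finger opening in m; f_grip is the grip in N (None keeps the last); returns when the fingers have stopped.
- r.hold(seconds).
- inverse_kinematics(position, orientation): joint angles nearest the present ones, or None.
- vision.snapshot(name): name is "side" or "top"; returns the picture (420x560x3 uint8, red, green, blue); there is no depth.
- vision.get_calibration(name): a dict with "fx", "fy", "cx", "cy" (pixels), "position" and "orientation" of the camera in the world. Camera axes: x right, y down, z forward; pixel columns grow to the right and rows downward; lengths in m; the calibration is good to about 2 mm. A picture is of the moment at which its call begins. get_calibration takes no time and is no camera call.
A pose or a line that the arm cannot do raises r.PlanningError and nothing moves.
- r.sign_off(): hands the job in, once; it reports no verdict.
Trained networks look in the newest picture that a camera, given by its name, has taken for a name from the list of things; names that differ only in an ending like _2 or _b are one class to them, and where a whole thing is asked for, a point or a joint stands for the part that bears it (a point fixed in the world has none). Each returns a list of dicts, best first, with "score" (0 to 1); they miss things now and then, are a little off and sometimes report something else, mostly with a low value. They report only what shows in the picture. A call takes as long as a camera call. They do not tell look-alikes from the thing itself.
- models.boxes_of(thing, camera): "at" ([x, y, z] in m, in world coordinates, good to about 4 mm: the middle of the surface that is visible of it).
- models.regions_of(thing, camera): "pixels" (420x560 bool, what is visible of it).
- models.mark_of(thing, camera): "at" ([x, y, z] in m, in world coordinates, good to about 4 mm: a listed point, or the origin of a listed thing).
Readings, each from a call of its own:
- telemetry.current_t(): time.
- telemetry.current_joints(): joint angles.
- telemetry.current_dq(): joint speeds.
- telemetry.current_joint_efforts(): joint torques, N m.
- telemetry.current_ee_pos(): TCP position.
- telemetry.current_tool_rot(): TCP orientation.
- telemetry.current_wrist_force(): force on the tool from outside, world axes, zero at the start.
- telemetry.current_torque(): the same for the moment, N m.
- telemetry.current_opening(): finger opening in m.
Only numpy, scipy, OpenCV 4.12 (cv2) and the standard library are available. Lean on these libraries where they do the work, as an engineer would, in place of code of your own. Each camera call takes 0.05 s, during which the arm holds its last target. There are 200 camera calls.

## Working session

There is one attempt and no reset: what is moved stays moved. The work goes in short steps, each a Python script; the robot and the scene stay as the last script left them, time stands still between calls to the robot, and variables do not carry over. Pictures are saved under pics/ and viewed, on a budget of 10 in all, crops included, one or two more only if the job needs it, and the job is handed in when it is done.

```bash
ls; mkdir -p pics; python3 - <<'E'
from plant import r, vision, models, telemetry
import cv2, numpy as np
for c in ("top","side"):
    im=vision.snapshot(c); cv2.imwrite(f"pics/{c}0.png",im[:,:,::-1])
    print(c,vision.get_calibration(c))
    for n in ["press_base","deck_middle","die_slide","cavity","slide_knob","round_blank","square_blank","lever_grip","lever_hinge","computer_corner","sample_pot","dropper","beaker"]:
        print(n,[(np.round(d["at"],3).tolist(),round(d["score"],2)) for d in models.mark_of(n,c)][:4])
print(telemetry.current_t(),r.nose_length)
E
```

```text
pics
top {'fx': 499.5528648948359, 'fy': 499.5528648948359, 'cx': 274.73476566583923, 'cy': 215.00830824290028, 'position': array([0.35809272, 0.12077836, 1.33777882]), 'orientation': array([-0.04841202,  0.71062017, -0.70050911,  0.04429713])}
press_base [([0.541, 0.156, -0.004], 0.95)]
deck_middle [([0.543, 0.269, 0.024], 0.61)]
die_slide [([0.538, 0.159, 0.013], 0.73), ([0.6, -0.064, 0.334], 0.27)]
cavity [([0.536, 0.15, 0.018], 0.64), ([0.497, -0.198, 0.002], 0.37)]
slide_knob [([0.499, 0.162, 0.043], 0.76)]
round_blank [([0.523, 0.026, 0.001], 0.64), ([0.378, 0.342, 0.003], 0.58), ([0.585, 0.26, 0.028], 0.55), ([0.537, 0.415, -0.003], 0.47)]
square_blank [([0.514, 0.267, 0.021], 0.46), ([0.421, -0.193, -0.002], 0.44), ([0.5, 0.163, 0.038], 0.15)]
lever_grip [([0.606, 0.046, 0.128], 0.74), ([0.599, -0.066, 0.335], 0.5), ([0.501, 0.159, 0.042], 0.21)]
lever_hinge [([0.627, 0.221, 0.04], 0.93)]
computer_corner [([0.602, -0.066, 0.336], 0.74)]
sample_pot [([0.538, 0.157, 0.011], 0.66), ([0.493, -0.198, 0.002], 0.48)]
dropper []
beaker [([0.424, -0.194, 0.002], 0.81)]
side {'fx': 452
[... 245 characters left out ...]
0.543, 0.156, -0.001], 0.86)]
deck_middle [([0.545, 0.266, 0.029], 0.62)]
die_slide [([0.54, 0.158, 0.01], 0.85)]
cavity [([0.541, 0.153, 0.011], 0.96), ([0.568, -0.148, 0.002], 0.45)]
slide_knob [([0.498, 0.158, 0.038], 0.87)]
round_blank [([0.52, 0.027, 0.002], 0.73), ([0.377, 0.337, 0.0], 0.49), ([0.54, 0.415, 0.004], 0.45), ([0.579, 0.259, 0.024], 0.4)]
square_blank [([0.606, 0.05, 0.13], 0.36)]
lever_grip [([0.606, 0.045, 0.13], 0.55)]
lever_hinge [([0.628, 0.218, 0.04], 0.59)]
computer_corner [([0.601, -0.069, 0.33], 0.92)]
sample_pot [([0.496, -0.191, -0.001], 0.59)]
dropper [([0.565, -0.148, 0.001], 0.56), ([0.52, 0.27, 0.023], 0.28)]
beaker [([0.423, -0.194, 0.001], 0.55)]
1.4 0.025
```

View pics/top0.png

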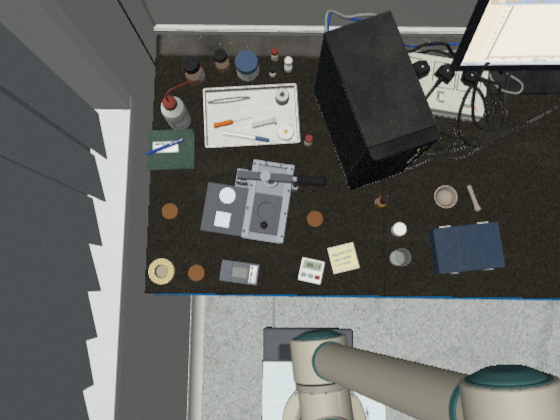

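View pics/side0.png

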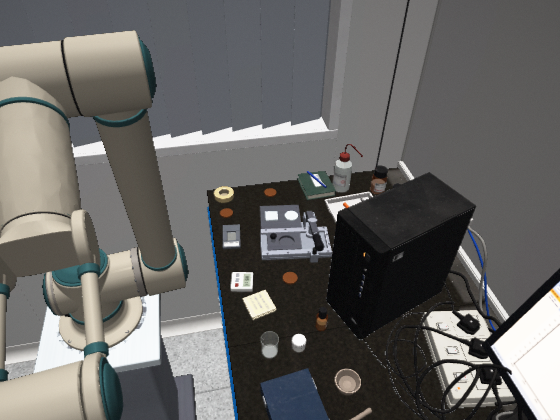

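Top view: the round blank is at about (227,195) and the square at (222,219), both on the deck. The cavity is at about (266,211) and the knob at (264,225). The brown discs are look-alikes. Next I'll fit the press pose and check it with an overlay.

```bash
cat > h.py <<'E'
import numpy as np, cv2
from scipy.spatial.transform import Rotation as R
from scipy.optimize import least_squares
from plant import r, gripper_to, inverse_kinematics, vision, models, telemetry
def cal(c):
    k=vision.get_calibration(c); q=k["orientation"]
    return k,R.from_quat([q[1],q[2],q[3],q[0]]).as_matrix()
def proj(c,P):
    k,M=cal(c); p=(np.atleast_2d(P)-k["position"])@M
    return np.c_[k["fx"]*p[:,0]/p[:,2]+k["cx"],k["fy"]*p[:,1]/p[:,2]+k["cy"]]
def unproj(c,uv,z):
    k,M=cal(c); d=M@np.array([(uv[0]-k["cx"])/k["fx"],(uv[1]-k["cy"])/k["fy"],1])
    return k["position"]+d*(z-k["position"][2])/d[2]
def w(pose,L):   # press local -> world
    x,y,a=pose; L=np.atleast_2d(L); c,s=np.cos(a),np.sin(a)
    return np.c_[x+c*L[:,0]-s*L[:,1],y+s*L[:,0]+c*L[:,1],L[:,2]]
def loc(pose,P):
    x,y,a=pose; c,s=np.cos(a),np.sin(a); d=np.array(P[:2])-[x,y]
    return np.array([c*d[0]+s*d[1],-s*d[0]+c*d[1]])
def quat(yaw):   # tool down, jaw axis (tool x) at world angle yaw
    m=np.c_[[np.cos(yaw),np.sin(yaw),0],[np.sin(yaw),-np.cos(yaw),0],[0,0,-1]]
    q=R.from_matrix(m).as_quat(); return [q[3],q[0],q[1],q[2]]
def circ(c,z,rad,n=60): 
    t=np.linspace(0,2*np.pi,n); return np.c_[c[0]+rad*np.cos(t),c[1]+rad*np.sin(t),0*t+z]
def draw(im,c,P,col,s,o):
    cv2.polylines(im,[np.int32(np.round(((proj(c,P)+.5-o)*s)))],False,col,1)
E
python3 - <<'E'
from h import *
im=cv2.imread("pics/top0.png")
obs=[([0,0],(.542,.156)),([-.010,.110],(.544,.2675)),([.080,.076],(.6275,.2195))]
f=lambda p:np.concatenate([w(p,[*l,0])[0,:2]-o for l,o in obs])
s=least_squares(f,[.54,.156,-.12]); pose=s.x; print(pose,s.fun.round(4))
# bright blobs
m=(im.min(2)>200).astype(np.uint8)[180:235,200:250]
n,_,st,ce=cv2.connectedComponentsWithStats(m)
for i in range(1,n):
    if st[i,4]>60:
        P=unproj("top",ce[i]+[200,180],.030); print(ce[i]+[200,180],st[i,4],P,loc(pose,P))
for n in ("cavity","slide_knob"):
  for c in ("top","side"):
    if n=="cavity" or 1:
        print(n,c)
print("cav loc",loc(pose,(.5385,.1515)),"knob",loc(pose,(.4985,.160)),"die",loc(pose,(.539,.1585)),"grip",loc(pose,(.606,.0455)))
o=np.array([190,150]);S=5
cr=cv2.resize(im[150:262,190:340],None,fx=S,fy=S,interpolation=cv2.INTER_CUBIC); 
rect=lambda x0,x1,y0,y1,z:w(pose,[[x0,y0,z],[x1,y0,z],[x1,y1,z],[x0,y1,z],[x0,y0,z]])
draw(cr,"top",rect(-.075,.055,.055,.165,.024),(0,255,0),S,o)
draw(cr,"top",rect(-.076,.135,.038,.056,.024),(0,255,255),S,o)
draw(cr,"top",rect(-.076,.135,-.056,-.038,.024),(0,255,255),S,o)
draw(cr,"top",circ(w(pose,[0,0,0])[0],.0236,.0235),(0,0,255),S,o)
cv2.imwrite("pics/ov.png",cr)
E
```

```text
[ 0.54014593  0.15579994 -0.1273838 ] [-0.0019 -0.0002  0.0002 -0.0013  0.0017  0.0015]
[227.0326087  195.04891304] 184 [0.58230322 0.25713891 0.03      ] [0.02894166 0.10587354]
[221.85786802 218.96954315] 197 [0.51811467 0.2690635  0.03      ] [-0.03624171  0.10954702]
cavity top
cavity side
slide_knob top
slide_knob side
cav loc [-0.00108634 -0.0044742 ] knob [-0.04184208 -0.00112465] die [-0.00147966  0.00253261] grip [ 0.07933295 -0.10104017]
```

View pics/ov.png

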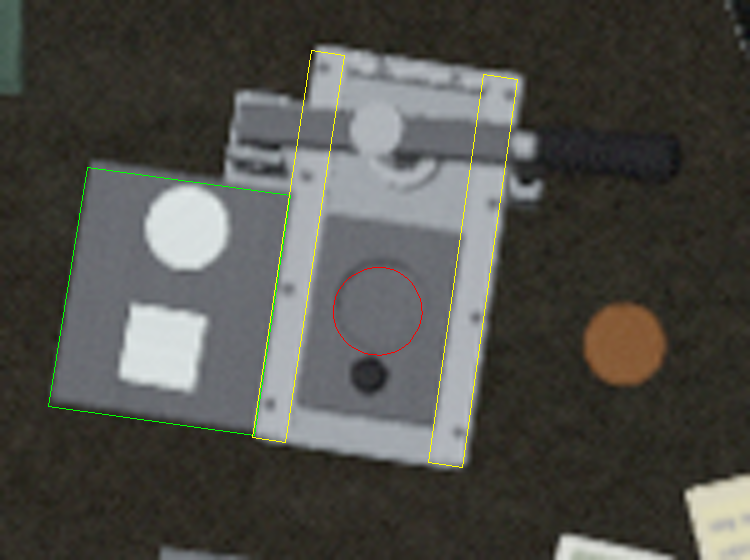

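The overlay fits well; the die's edges show the cavity 2–3 mm further +x. I'll measure the die edges in a rectified image, and meanwhile move above the blank, staying on the robot's side of the computer.

```bash
cat >> h.py <<'E'
pose=np.array([0.54014593,0.15579994,-0.1273838])
def rect_img(im,c,z,x0,x1,y0,y1,st=.0005):   # rows: local x, cols: local y
    X,Y=np.meshgrid(np.arange(x0,x1,st),np.arange(y0,y1,st),indexing="ij")
    uv=proj(c,w(pose,np.c_[X.ravel(),Y.ravel(),0*X.ravel()+z])).astype(np.float32)
    return cv2.remap(im,uv[:,0].reshape(X.shape),uv[:,1].reshape(X.shape),cv2.INTER_CUBIC)
def go(lx,ly,tip,yaw,vel=.15,guard=None):
    p=w(pose,[lx,ly,tip+r.nose_length])[0]; return r.move_l(p,rot=quat(yaw),vel=vel,guard=guard)
YAW=pose[2]+np.pi/2
E
python3 - <<'E'
from h import *
im=cv2.cvtColor(cv2.imread("pics/top0.png"),cv2.COLOR_BGR2GRAY)
A=rect_img(im,"top",.0236,-.085,.07,-.075,.075).astype(float)
xs=np.arange(-.085,.07,.0005); ys=np.arange(-.075,.075,.0005)
row=A[:,(np.abs(ys)>.026)&(np.abs(ys)<.032)].mean(1); g=np.gradient(cv2.GaussianBlur(row[:,None],(1,9),0)[:,0])
print("near edge",xs[np.argmin(g)],"far",xs[30+np.argmax(g[30:])])
col=A[(xs>-.03)&(xs<.03)].mean(0); g=np.gradient(cv2.GaussianBlur(col[None],(9,1),0)[0])
print("lips y",ys[np.argmin(g)],ys[np.argmax(g)], "outer",ys[:60][np.argmax(g[:60])],ys[-60:][np.argmin(g[-60:])])
G=cv2.GaussianBlur(A,(0,0),2); best=[]
for rad in (.0225,.0235,.0245):
  for cx in np.arange(-.012,.012,.0005):
    for cy in np.arange(-.006,.006,.0005):
      t=np.linspace(0,2*np.pi,90)
      f=lambda q:G[np.round((cx+q*np.cos(t)-xs[0])/.0005).astype(int),np.round((cy+q*np.sin(t)-ys[0])/.0005).astype(int)]
      best.append((-(f(rad).mean()-.5*(f(rad+.003).mean()+f(rad-.003).mean())),rad,cx,cy))
print("dark ring",sorted(best,reverse=True)[:4])
qs=[(y,inverse_kinematics(w(pose,[.029,.106,.15])[0],quat(y))) for y in (YAW,YAW-np.pi)]
print([(round(y,3),None if q is None else np.round(q,2)) for y,q in qs])
y=min([a for a in qs if a[1] is not None],key=lambda a:abs(a[1][5]))[0]; print("yaw",y)
gripper_to(.062,5)
r.move_to([.36,-.05,.27],quat(y)); r.move_to(w(pose,[.029,.106,.12])[0],quat(y))
print(telemetry.current_t(),telemetry.current_ee_pos(),telemetry.current_joints())
E
```

```text
near edge -0.05799999999999998 far 0.04850000000000011
lips y -0.039499999999999966 -0.05849999999999998 outer -0.05849999999999998 0.05400000000000012
dark ring [(np.float64(6.573359606786369), 0.0235, np.float64(0.003000000000000013), np.float64(-0.0019999999999999966)), (np.float64(6.5221404066504505), 0.0235, np.float64(0.0035000000000000135), np.float64(-0.0019999999999999966)), (np.float64(6.375248973938497), 0.0235, np.float64(0.003000000000000013), np.float64(-0.002499999999999997)), (np.float64(6.3657980412753545), 0.0235, np.float64(0.003000000000000013), np.float64(-0.0014999999999999961))]
[(np.float64(1.443), array([ 0.31,  0.42,  1.49, -0.  ,  1.23, -1.14])), (np.float64(-1.698), array([ 0.31,  0.42,  1.49, -0.  ,  1.23,  2.  ]))]
yaw 1.4434125267948965
5.5917 [0.58263866 0.2561409  0.12083623] [ 3.05318013e-01  4.40371257e-01  1.53216981e+00 -7.27100428e-04
  1.16820933e+00 -1.13684216e+00]
```

```bash
python3 - <<'E'
from h import *
print(go(.029,.106,.0260,YAW,.12,guard=8),telemetry.current_ee_pos(),telemetry.current_wrist_force())
gripper_to(.03,4); print("open",telemetry.current_opening(),telemetry.current_wrist_force())
print(go(.003,-.002,.0260,YAW,.05,guard=15)); r.hold(.2)
print(telemetry.current_ee_pos(),loc(pose,telemetry.current_ee_pos()),telemetry.current_wrist_force(),telemetry.current_opening())
cv2.imwrite("pics/d1.png",vision.snapshot("top")[150:262,190:340,::-1].repeat(4,0).repeat(4,1))
s=vision.snapshot("side")[:,:,::-1]; cv2.imwrite("pics/d1s.png",cv2.resize(s[190:280,230:350],None,fx=5,fy=5,interpolation=cv2.INTER_CUBIC))
print(telemetry.current_t())
E
```

```text
True [0.58100571 0.25591404 0.0493113 ] [ 0.41593884 -1.5001595   5.563569  ]
open 0.0440318681199232 [-0.28342388  0.19297894  6.36369422]
False
[0.54291045 0.15354003 0.05099127] [ 0.00302922 -0.00189039] [-0.4331331  -0.49215608 -0.38003737] 0.043950242466288876
9.275
```

View pics/d1s.png

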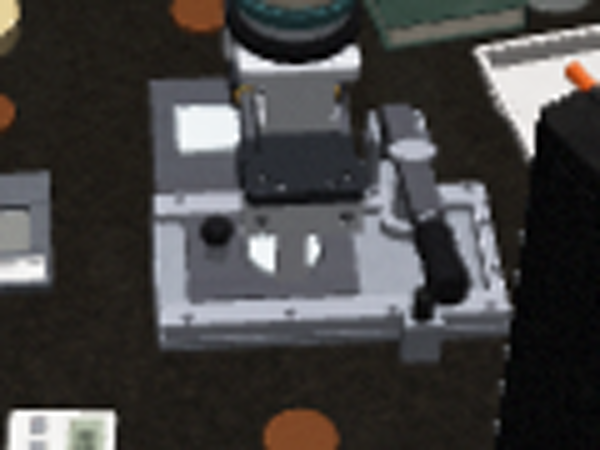

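The side view shows the gripped disc over the cavity, seen at about (285,252) in the crop, with the square untouched. I'll release it slightly so it can drop, then look.

```bash
python3 - <<'E'
from h import *
gripper_to(.052); r.hold(.2)
print(telemetry.current_wrist_force())
go(.003,-.002,.09,YAW,.2); go(.003,.13,.12,YAW,.3)
im=vision.snapshot("top")[:,:,::-1]; cv2.imwrite("pics/top2.png",im)
cr=cv2.resize(im[150:262,190:340],None,fx=5,fy=5,interpolation=cv2.INTER_CUBIC)
draw(cr,"top",circ(w(pose,[.003,-.002,0])[0],.0236,.0235),(0,0,255),5,np.array([190,150]))
cv2.imwrite("pics/d2.png",cr); print(telemetry.current_t())
E
```

```text
[ 0.27558722 -0.26943783  0.17286342]
10.9667
```

View pics/d2.png

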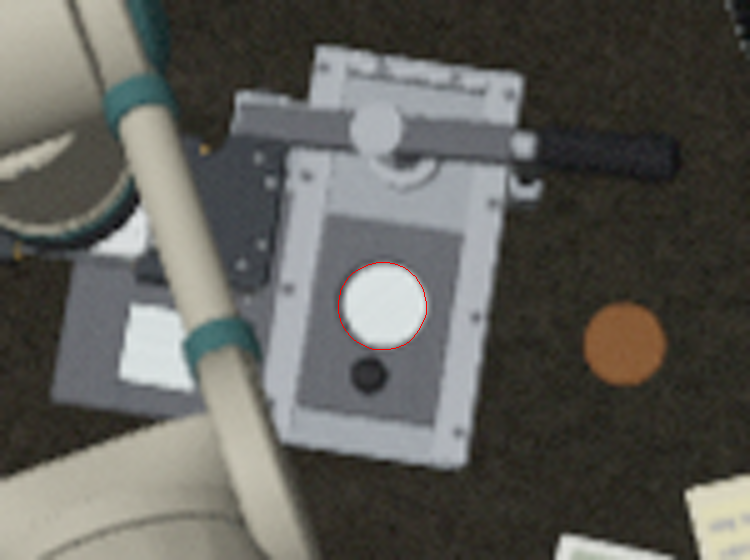

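```bash
python3 - <<'E'
from h import *
def cen(im,c):
    u=proj(c,w(pose,[.003,-.002,.022]))[0].astype(int); m=(im.min(2)>185).astype(np.uint8)
    n,l,st,ce=cv2.connectedComponentsWithStats(m); k=l[u[1],u[0]]; return ce[k],st[k]
t=cv2.imread("pics/top2.png"); s=vision.snapshot("side")[:,:,::-1]
(ct,a),(cs,b)=cen(t,"top"),cen(s,"side"); print(ct,a,cs,b)
for z in (.0206,.0296):
    print(z,unproj("top",ct,z),unproj("side",cs,z),loc(pose,unproj("top",ct,z)))
t0,s0=cv2.imread("pics/top0.png"),cv2.imread("pics/side0.png")  # reference: blank on the deck, top at 0.030
def cen0(im,c):
    u=proj(c,w(pose,[.029,.106,.03]))[0].astype(int); n,l,st,ce=cv2.connectedComponentsWithStats((im.min(2)>185).astype(np.uint8)); return ce[l[u[1],u[0]]]
print("ref",unproj("top",cen0(t0,"top"),.03),unproj("side",cen0(s0,"side"),.03))
cv2.imwrite("pics/d3.png",cv2.resize(s[215:265,255:315],None,fx=10,fy=10,interpolation=cv2.INTER_CUBIC))
E
```

```text
[266.50490196 210.58333333] [259 203  16  16 204] [286.21153846 241.43269231] [280 237  14  10 104]
0.0206 [0.54343118 0.15182657 0.0206    ] [0.54016875 0.15311086 0.0206    ] [ 0.00376341 -0.00352382]
0.0296 [0.5421648  0.15161442 0.0296    ] [0.53813983 0.14473992 0.0296    ] [ 0.00253424 -0.00389513]
ref [0.58254878 0.25758753 0.03      ] [0.57854758 0.25844402 0.03      ]
```

View pics/d3.png

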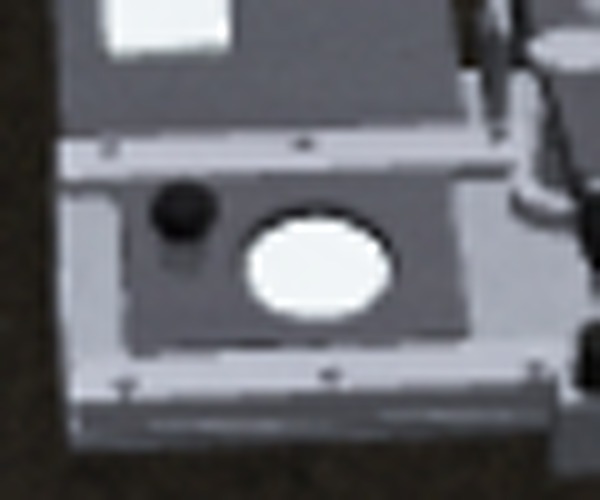

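It's seated: both cameras agree at z = 20.6 mm, and at 29.6 mm they would be 7 mm apart. The side crop shows a dark wall behind the disc at (310,215) and no edge standing proud. Next I'll push the knob with closed fingers from behind.

```bash
python3 - <<'E'
from h import *
gripper_to(0.0); go(-.070,-.0025,.12,YAW,.3); go(-.070,-.0025,.036,YAW,.15)
for vmax in range(4):
    st=go(.050,-.0025,.036,YAW,.06,guard=16)
    l=loc(pose,telemetry.current_ee_pos()); print(st,l,telemetry.current_wrist_force(),telemetry.current_t())
    if l[0]>.015: break
s=vision.snapshot("side")[:,:,::-1]; cv2.imwrite("pics/d4.png",cv2.resize(s[190:280,230:350],None,fx=6,fy=6,interpolation=cv2.INTER_CUBIC))
E
```

```text
True [ 0.01920517 -0.00330097] [-1.67244539 -0.10795431  0.03739147] 14.7083
```

View pics/d4.png

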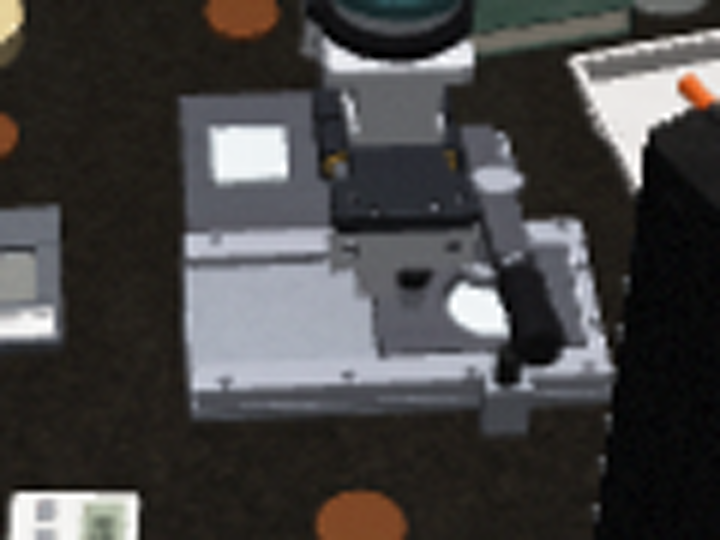

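The die looks home in the side view, with the blank at (478,305) under the punch. I'll confirm with one firmer push and back off. Then I'll check the die position numerically and swing the lever down, with the gripper body turned parallel to the computer case.

```bash
python3 - <<'E'
from h import *
print(go(.035,-.0025,.036,YAW,.04,guard=25),loc(pose,telemetry.current_ee_pos()),telemetry.current_wrist_force())
l=loc(pose,telemetry.current_ee_pos())
go(l[0]-.025,-.0025,.036,YAW,.15); go(l[0]-.03,-.0025,.20,YAW,.3)
go(-.06,.06,.20,YAW,.3)
im=vision.snapshot("top")[:,:,::-1]; cv2.imwrite("pics/top5.png",im)
cr=cv2.resize(im[150:262,190:340],None,fx=5,fy=5,interpolation=cv2.INTER_CUBIC); o=np.array([190,150])
P=[[.020,-.038,.0236],[.125,-.038,.0236],[.125,.038,.0236],[.020,.038,.0236],[.020,-.038,.0236]]
draw(cr,"top",w(pose+[0,-.002,0],P),(0,0,255),5,o)
cv2.imwrite("pics/d5.png",cr)
g=cv2.cvtColor(im,cv2.COLOR_BGR2GRAY); xs=np.arange(-.03,.06,.0005); ys=np.arange(-.036,-.026,.0005)
row=rect_img(g,"top",.0236,-.03,.06,-.036,-.026).astype(float).mean(1); gr=np.gradient(cv2.GaussianBlur(row[:,None],(1,9),0)[:,0])
print("near edge",xs[np.argmin(gr)],gr.min(),"(20 expected)")
print(models.mark_of("slide_knob","top")[:1],models.mark_of("lever_grip","top")[:2],telemetry.current_t())
q=inverse_kinematics(w(pose,[.080,-.09,.215])[0],quat(.49)); print(q)
E
```

```text
True [ 0.01939338 -0.00353227] [-1.75871551 -0.1607419   0.38628748]
near edge 0.019500000000000045 -7.725097656249993 (20 expected)
[{'at': [0.5797, 0.1525, 0.0409], 'score': 0.87}] [{'at': [0.6086, 0.0461, 0.1281], 'score': 0.94}] 16.7
[-2.14582488e-02  3.38031304e-01  1.45198374e+00 -4.44089210e-16
  1.35157761e+00 -5.11458249e-01]
```

View pics/d5.png

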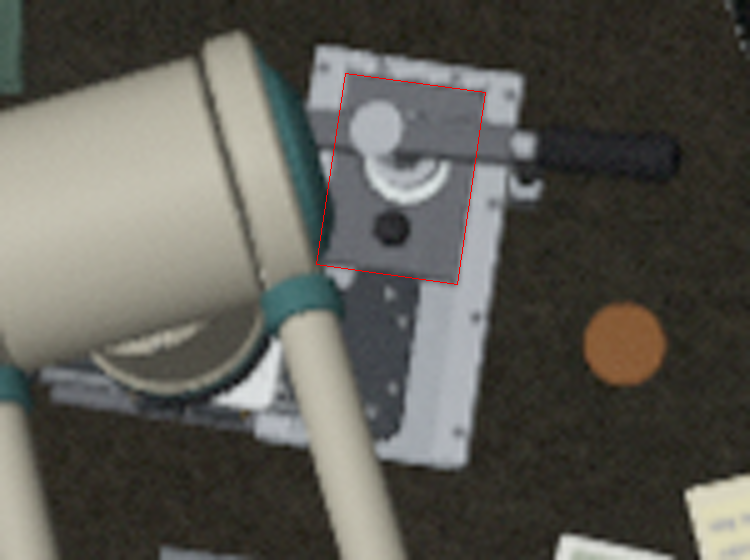

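The die's outline matches the home rectangle (near edge 19.5 mm, 20 expected), and both pushes stopped at the same place. Now the lever.

```bash
python3 - <<'E'
from h import *
s=.174; y5=.49
def tip(th,e=0): return (.080,.0745-s*np.cos(th)+.030*np.sin(th),.044+s*np.sin(th)+.030*np.cos(th)+e)
go(-.03,-.03,.23,y5,.25); go(*tip(.5,.03),y5,.25)
for th in (.42,.3,.2,.1,.0,-.05):
    g=go(*tip(th),y5,.06,guard=18); p=telemetry.current_ee_pos()
    print(th,g,loc(pose,p),p[2]-.025,telemetry.current_wrist_force(),telemetry.current_t())
    if g: break
E
```

```text
0.42 False [ 0.08028992 -0.0721203 ] 0.14249050335729024 [-0.26527492 -0.54357557  0.31242639] 19.3
0.3 False [ 0.07952867 -0.08330911] 0.1236509973966067 [0.19700321 0.47262646 0.07865458] 19.8
0.2 False [ 0.07938521 -0.09054077] 0.10724886106648127 [-0.87200943 -0.12936984 -1.29080411] 20.2417
0.1 False [ 0.07949506 -0.09598774] 0.09044567977692466 [-1.31868843e-01  2.22100858e-01  2.11571057e-04] 20.6833
0.0 False [ 0.0803135  -0.09946681] 0.07394910500229238 [-0.78908217  0.07445049  3.71827134] 21.125
-0.05 True [ 0.080615   -0.09946889] 0.07381996580771574 [-1.58391868 -0.42027102  9.10428183] 21.3333
```

```bash
python3 - <<'E'
from h import *
p=loc(pose,telemetry.current_ee_pos()); go(p[0],p[1],.20,.49,.2); go(-.12,-.06,.23,.49,.3); r.hold(.3)
s=vision.snapshot("side")[:,:,::-1]; cv2.imwrite("pics/d6.png",cv2.resize(s[185:285,215:350],None,fx=5.5,fy=5.5,interpolation=cv2.INTER_CUBIC))
for c in ("side","top"):
    if c=="top": vision.snapshot(c)
    for n in("lever_grip","slide_knob","round_blank","square_blank"): print(c,n,[(np.round(d["at"],3).tolist(),round(d["score"],2)) for d in models.mark_of(n,c)[:3]])
print("expected grip at 0:",w(pose,[.08,-.119,.074]),"knob",w(pose,[.039,-.002,.04]),telemetry.current_wrist_force(),telemetry.current_t())
E
```

```text
side lever_grip [([0.602, 0.028, 0.07], 0.59)]
side slide_knob [([0.578, 0.152, 0.042], 0.92)]
side round_blank [([0.543, 0.415, 0.001], 0.49), ([0.376, 0.338, -0.002], 0.45), ([0.524, 0.026, -0.001], 0.43)]
side square_blank [([0.518, 0.273, 0.022], 0.49)]
top lever_grip [([0.603, 0.026, 0.075], 0.89)]
top slide_knob [([0.58, 0.154, 0.04], 0.92)]
top round_blank [([0.377, 0.341, 0.001], 0.63), ([0.54, 0.413, 0.003], 0.61), ([0.517, 0.268, 0.022], 0.21)]
top square_blank []
expected grip at 0: [[0.60438003 0.02760095 0.074     ]] knob [[0.57857586 0.1488616  0.04      ]] [ 0.75075327  0.58269249 -0.11905259] 23.7583
```

View pics/d6.png

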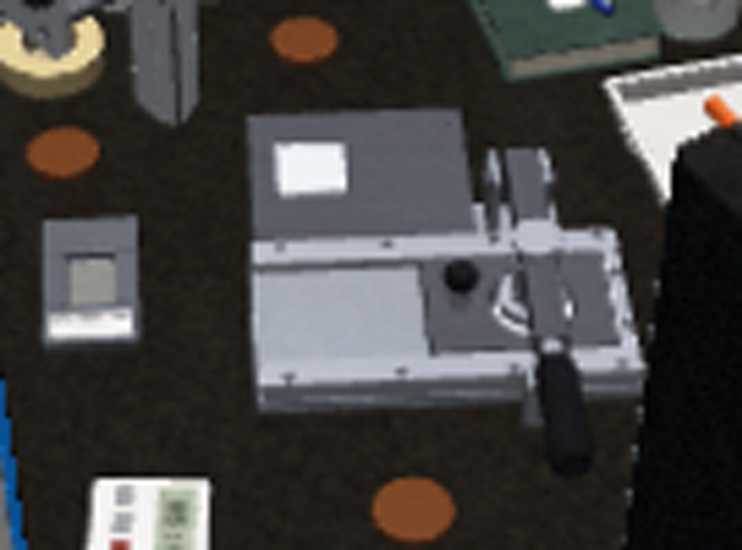

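The lever is level on its rest, with the grip at (565,415), and the punch sits in the die. The die is home, the square is on the deck at (310,167) and the robot is clear, so I'm handing in.

```bash
python3 -c "
from plant import r
print(r.sign_off())"
```

```text
the job is handed in; nothing more can be done
None
```

The job is done and was handed in at about 24 s of robot time; sign-off reports no verdict. I slid the round blank, lightly gripped and without lifting it, off the deck over the cavity, and it dropped in when released. I then pushed the die slide home by its knob with closed fingers and swung the lever down with the fingertips.

**Last checks:**
- **Blank:** the two cameras agreed on its top at 20.6 mm, the seated height; if unseated they would have been 7 mm apart. This was measured before the die was pushed; after that the punch hides most of the blank.
- **Die:** its near edge was at 19.5 mm with 20 expected, and two pushes stopped at the same spot.
- **Lever:** the fingertips stopped at 73.8 mm, where level is 74. Both cameras then placed the grip within about 4 mm of its fully-down position.
- **Others:** the square blank is still in place on the deck and the arm is clear. I never went near the pot, dropper or beaker after setting off, but did not look at them again at the end.

**Disagreements:**
- My first press fit was about 2 mm off sideways; I corrected it from the guide edges.
- The fingertips touched the deck lightly (about 6 N) on the first descent.
- In the last top picture the network missed the square blank, but the side picture shows it.

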